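# Set the burr gap of the counter grinder

### The arm

A 7-joint arm with a two-finger parallel gripper is mounted at the origin on a cart in front of the work surface, level with it; the furniture and walls round the work are solid. World frame = base frame: x ahead of the robot, y to its left, z up, the work surface at z = 0. Lengths are in mm, angles in rad, forces in N, time in s.
With the tool pointing down it reaches from about 400 to 875 mm from the base axis. Payload 4.4 kg.
Tool frame: the origin (TCP) lies at the very end of the fingers, on their centre line; the grasp point (between the pads) lies 19 mm behind it; z points along the fingers, y is the direction in which the jaws open and shut (so a half turn about z gives the same grasp; the last joint's range is limited). The gripper opens to 85 mm and grips with 20 to 120 N. Pads are 22 mm wide; open, the fingers measure 114 mm over their backs; the gripper's body (76 mm by 85 mm) begins 54 mm behind the grasp point. The pads swing forward as they close: fully open they stand 13 mm farther back than shut.
Start: joints at [-0.066, 0.628, 0.038, 1.517, -0.027, 0.996, -0.02], TCP at [650.014, 0.027, 231.313] pointing down, gripper open.
Joint ranges: [-3.06, 3.06], [-0.37, 2.12], [-1.25, 1.32], [0.18, 2.47], [-1.1, 4.24], [0.23, 1.98], [-2.94, 2.94]. Speed limits (rad/s): [2.57, 2.57, 3.14, 3.14, 3.14, 3.14, 3.14].

### API

Orientations are given as [roll, pitch, yaw] about the fixed x, y, z axes, in that order (R = Rz(yaw) Ry(pitch) Rx(roll)).
In Python, from cell import read_state, get_image, calibration, finish_job gives the robot as it stands. The module is installed in compiled form; this text tells all that it offers.
- The arm moves only by the tool apply_moves, never from a script. Its argument "increments" is a list of rows, each an object of numbers: "tx", "ty", "tz": the shift along the world's x, y, z in m; "rx", "ry", "rz": the turn, a rotation vector about the world's x, y, z in units of 5 degrees (1.0 is 5 degrees); "claw": the finger opening in m, from 0 to 0.0854. In form: [{"tx": .., "ty": .., "tz": .., "rx": .., "ry": .., "rz": .., "claw": ..}, ...]. A call has 1 to 12 rows; each row is the pose to reach, as a shift and turn from the pose commanded when the call began; what a row does not reach only later rows make up. A row lasts 1/10 s, in which the tool goes at most 50 mm and 8.59 degrees, less where a joint would pass 70% of its speed; a pose out of reach is approached as far as the arm can. A call with a gripper value outside its range is refused whole. The fingers move at their own pace and stop on an object; the grip force is fixed at half the most. Time passes only in rows, so rows that repeat a pose let the fingers close. It gives the time, the measured TCP pose, the force and the opening at its end, in the units of the state.
- read_state(): the state, without advancing time (a new reading comes with each control period).
- get_image(name): name is "scene" or "side" or "wrist"; returns the picture (400x640x3 uint8, red, green, blue); there is no depth.
- calibration(name): a dict with "camera_matrix" (3x3 intrinsics, pixels), "origin" and "attitude" of the camera in the world. Camera axes: x right, y up, looking along -z (the intrinsics and any distortion apply to the point x, -y, -z); pixel columns grow to the right and rows downward; lengths in mm; the calibration is good to about 2 mm. A picture is of the moment at which its call begins: read the wrist's pose just before it. calibration takes no time and is no camera call; for the wrist camera it gives the pose at the moment of the call.
- finish_job(): hands the job in, once; it reports no verdict.
The state is a dict: "clock": time; "qpos": joint angles; "qd": joint speeds; "tau": joint torques, N m; "eef_pos": TCP position; "tool_rot": TCP orientation; "force": force on the tool from outside, world axes, zero at the start; "torque": the same for the moment, N m; "width": finger opening in mm.
Only numpy, scipy, OpenCV 4.12 (cv2) and the standard library are available. Lean on these libraries where they do the work, as an engineer would, in place of code of your own. Each camera call takes 0.05 s, during which the arm holds its last target. There are 200 camera calls.

### The job

Set the grinder's burrs: turn the wing screw on top of the grinder clockwise, seen from above, gently until it bottoms (hand-tight, do not force it), then back it off a quarter of a turn from there and let go. Leave the glass under the spout and the two shakers beside the grinder standing where they are.

Things in the scene. Friction and masses are not known exactly. Their poses are not given: they have to be found in the camera images.
- grinder: Tabletop burr grinder of bare metal, fixed, placed and turned differently each time. Origin on the counter below the screw's axis; z up; spout towards its -x. Base plate x -132 to 50 mm, y +-56 mm, 12 mm high; housing x -40 to 50 mm, y +-47 mm, top z 147 mm; spout out to x -100 mm (z 109 to 139 mm); open hopper at the back out to x 96 mm (top z 148 mm).
- dial (a point): Centre of the dark round dial on top of the housing, fixed to it, on the screw's axis, 154 mm above the counter; radius 36 mm, white ticks every 30 degrees, the long ones 90 degrees apart.
- wing_grip (a point): Centre of the screw's wing bar, on its vertical axis, 183 mm above the counter. Bright steel bar 46 mm long (x axis, level), 12 mm thick (y axis), 26 mm high (z 170 to 196 mm), flats upright; a dark dot marks the +x end. Below: stem of radius 9 mm, collar of radius 16 mm up to z 160 mm. Clockwise from above tightens. It stays where it is left, with 0.06 N m of friction.
- burr_gap (a joint): Not visible: gap between the burrs in m; 0 when they touch, 0.00002 m per quarter turn anticlockwise (a fine reducing thread). Far smaller than the error of its reading: no gauge. At the start the screw is 1.0 to 2.2 rad from touching; the touching angle differs each time and cannot be seen, only felt.
- seat_give (a joint): Not visible: how far the tightened screw presses the burr seat in, in m; 0 until the burrs touch, then 0.0001 m per N m; too small to read. From touch on, the torque climbs about 4 N m per rad of the bar. Hand-tight is 0.2 to 0.6 N m; over 0.8 N m damages the burrs. The bar springs back to the touching angle when released.
- glass: Plain clear drinking glass, 80 mm wide and 91 mm high, standing under the spout on the base plate. Origin at the centre of its underside, z up. Leave it.
- salt: Glass salt shaker with a metal top and white contents, 44 mm wide, 90 mm high, standing to the right of the grinder (its -y side). Origin at the centre of its underside. Leave it.
- sugar: Glass shaker with a metal top and brown contents, 44 mm wide, 90 mm high, standing to the left of the grinder (its +y side). Origin at the centre of its underside. Leave it.
Mind the look-alikes: they are no part of the job. What is shaped like the glass but orange is not meant. What is shaped like the salt but yellow is not meant.

How it is judged:
By the outcome, as a careful person would: the job done as asked, in the order asked, and still so for the second after the job is handed in, with the robot touching nothing.
It also fails if it takes over 72 s, if anything falls off the work surface, if the arm or the gripper's body presses on something with over 40 N, if the wrist force passes 120 N, or if a joint passes its speed limit or range.

## Working session

There is one attempt and no reset: what is moved stays moved. The work goes in short steps, Python scripts to look and compute and a tool call to move; the robot and the scene stay as the last step left them, time stands still between calls to the robot, and variables do not carry over. Pictures are saved under pics/ and viewed, about 8 in all and at most 12, crops included, and the job is handed in when it is done.

Besides the shell and the picture viewer there is one more tool, called after "Request:" by a JSON object that holds its "api" and its "payload", one argument or row to a line. apply_moves: Moves the arm, as the interface text tells. Its arguments: {"type":"object","properties":{"increments":{"type":"array"}},"required":["increments"]}

```bash
mkdir -p pics; cat > h.py <<'E'
import numpy as np, cv2
from cell import read_state,get_image,calibration,finish_job
def snap(n,f):
    im=get_image(n)[:,:,::-1].copy(); cv2.imwrite('pics/'+f,im); return im
def ray(c,u,v):
    K=np.array(c['camera_matrix']);d=np.linalg.inv(K)@[u,v,1]; d=np.array([d[0],-d[1],-d[2]])
    A=np.array(c['attitude']); 
    if A.shape!=(3,3):
        from scipy.spatial.transform import Rotation as R
        A=R.from_euler('xyz',A).as_matrix()
    return np.array(c['origin']),A@d
def atz(c,u,v,z):
    o,d=ray(c,u,v); return o+d*(z-o[2])/d[2]
E
python3 - <<'E'
from h import *
for n in ['scene','side','wrist']: print(n,calibration(n))
print(read_state())
a=snap('scene','a.png');snap('side','b.png');
E
```

```text
scene {'camera_matrix': array([[447.57745295,   0.        , 323.99083097],
       [  0.        , 447.57745295, 195.87358657],
       [  0.        ,   0.        ,   1.        ]]), 'origin': array([-172.49129815,  611.38952796,  573.10955136]), 'attitude': array([ 1.08731501, -0.01072877, -2.20937331])}
side {'camera_matrix': array([[496.39941446,   0.        , 321.9552408 ],
       [  0.        , 496.39941446, 199.81822274],
       [  0.        ,   0.        ,   1.        ]]), 'origin': array([ 40.31326587, 821.03051922, 545.60121868]), 'attitude': array([ 1.13816049,  0.01120635, -2.57913398])}
wrist {'camera_matrix': array([[338.1214767 ,   0.        , 318.41101855],
       [  0.        , 338.1214767 , 201.9646004 ],
       [  0.        ,   0.        ,   1.        ]]), 'origin': array([650.15172771,  83.34585303, 372.14325128]), 'attitude': array([-3.30443905e-01,  2.65766660e-03, -3.04885284e-04])}
{'clock': 0.0, 'qpos': array([-0.06580238,  0.62932157,  0.03838965,  1.51837312, -0.02698276,
        0.99628992, -0.02003195]), 'qd': array([-5.56631925e-04, -6.04981483e-05, -1.45078210e-03, -1.41060745e-03,
        4.22975249e-04, -1.82620936e-03,  1.50155584e-04]), 'tau': array([-1.11932164e-03, -5.63405585e+01,  1.22606792e+00, -1.93450052e+01,
        1.09587883e-02,  1.05136272e-02, -8.84369996e-06]), 'eef_pos': array([6.49376706e+02, 5.61685257e-02, 2.30402411e+02]), 'tool_rot': array([-3.13971708e+00,  7.33788428e-06,  1.57081835e+00]), 'force': array([0.13384656, 0.49283114, 0.12870314]), 'torque': array([-0.02552098,  0.00257075,  0.05002547]), 'width': 85.17506511146955}
```

View pics/a.png

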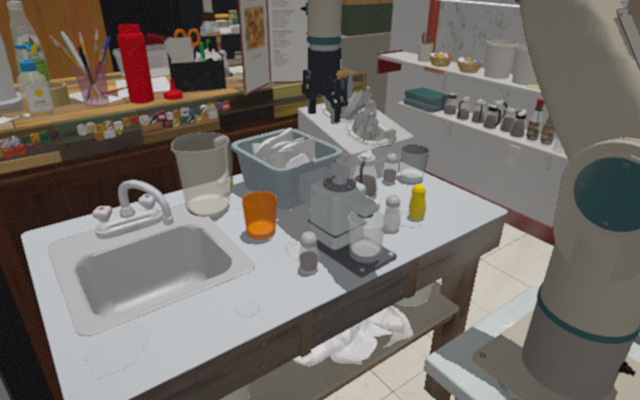

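View pics/b.png

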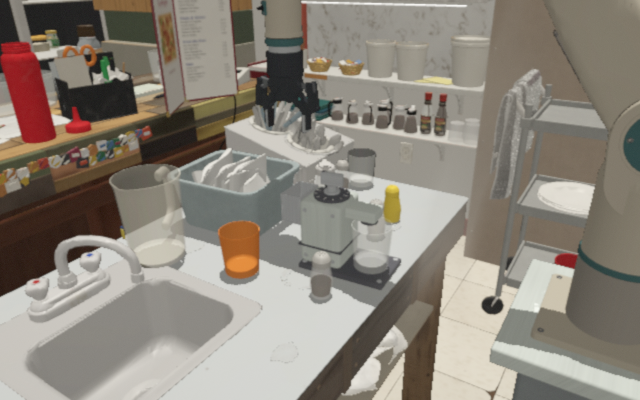

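The grinder is the only one in view: dial at about (343,184) in scene and (332,193) in side, wing bar just above it. Look-alikes are the orange glass at (260,215) and the yellow shaker at (417,202). Sugar is at (308,252) and salt at (392,213) in scene.

```bash
python3 - <<'E'
from h import *
cs,cd=calibration('scene'),calibration('side')
print(atz(cs,343,184,154),atz(cd,332,193,154))
for n,u,v in (('sugar',308,271),('salt',392,232),('yel',417,219)): print(n,atz(cs,u,v,0))
print(calibration('wrist'));snap('wrist','w.png')
a=cv2.imread('pics/a.png')[150:290,280:440];b=cv2.imread('pics/b.png')[150:290,270:430]
cv2.imwrite('pics/c.png',cv2.resize(np.hstack([a,b]),None,fx=2.5,fy=2.5,interpolation=2))
E
```

```text
[485.96036765  66.71441053 154.        ] [496.33030838  69.34718001 154.        ]
sugar [448.98900386 183.93192135   0.        ]
salt [456.48908994 -66.0405017    0.        ]
yel [ 463.92270543 -160.48945968    0.        ]
{'camera_matrix': array([[338.1214767 ,   0.        , 318.41101855],
       [  0.        , 338.1214767 , 201.9646004 ],
       [  0.        ,   0.        ,   1.        ]]), 'origin': array([650.19451255,  83.34522141, 372.23967499]), 'attitude': array([-3.30437738e-01,  2.45990754e-03, -3.06853907e-04])}
```

View pics/c.png

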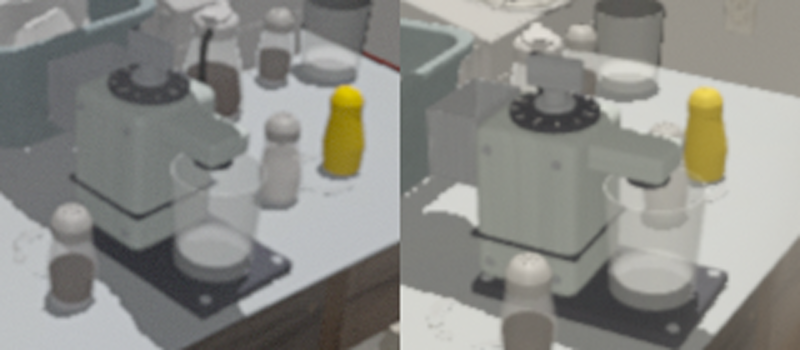

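View pics/w.png

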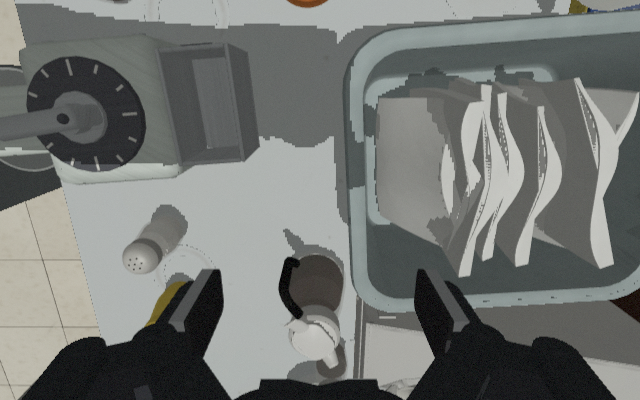

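The wrist view shows the dial at about (86,113), with the wing bar along roughly world x. Its dark dot at (63,118) is on the hopper (+x) side, and the spout points to world -x.

```bash
python3 - <<'E'
from h import *
c=calibration('wrist')
print('dial',atz(c,86,113,154)); print('dot',atz(c,63,118,196))
p=atz(c,72,61,154);print('edges',[atz(c,u,v,154) for u,v in((27,113),(146,113),(86,56),(86,171))])
print('hopper far',atz(c,232,42,148),atz(c,259,158,148))
E
```

```text
dial [504.00860635  67.36452382 154.        ]
dot [519.86187214  67.97219745 196.        ]
edges [array([466.93889059,  67.37006461, 154.        ]), array([541.67825134,  67.35889336, 154.        ]), array([511.37013545, 100.27832523, 154.        ]), array([495.66935226,  30.07926029, 154.        ])]
hopper far [597.58257633 108.48521549 148.        ] [609.8282076   37.59426825 148.        ]
```

Request:
{"api": "apply_moves", "payload": {
  "increments": [
    {"tz": 0.03,"rz": 1.6},
    {"tx": -0.03,"ty": 0.013,"tz": 0.03,"rz": 3.2},
    {"tx": -0.06,"ty": 0.027,"tz": 0.03,"rz": 4.8},
    {"tx": -0.09,"ty": 0.04,"tz": 0.03,"rz": 6.4},
    {"tx": -0.12,"ty": 0.054,"tz": 0.03,"rz": 8},
    {"tx": -0.148,"ty": 0.067,"tz": 0.03,"rz": 9.6},
    {"tx": -0.148,"ty": 0.067,"tz": 0.03,"rz": 11.2},
    {"tx": -0.148,"ty": 0.067,"tz": 0.03,"rz": 12.8},
    {"tx": -0.148,"ty": 0.067,"tz": 0.03,"rz": 14.4},
    {"tx": -0.148,"ty": 0.067,"tz": 0.03,"rz": 16},
    {"tx": -0.148,"ty": 0.067,"tz": 0.03,"rz": 18},
    {"tx": -0.148,"ty": 0.067,"tz": 0.03,"rz": 18}
  ]
}}

```text
$.increments[0]: bad value
```

Request:
{"api": "apply_moves", "payload": {
  "increments": [
    {},
    {},
    {}
  ]
}}

```text
$.increments[0]: bad value
```

```bash
python3 - <<'E'
from h import *
s=read_state();print(s);c=calibration('wrist');print(c['origin'],c['attitude'])
im=snap('wrist','w2.png')
E
```

```text
{'clock': 0.15, 'qpos': array([-0.06581415,  0.62914595,  0.03843828,  1.51811706, -0.02701583,
        0.99628902, -0.02001271]), 'qd': array([-4.49001712e-05, -3.74466800e-03,  1.20934911e-03, -4.50487518e-03,
       -6.12802668e-04,  4.38227369e-04,  2.55421749e-03]), 'tau': array([ 2.19518879e-03, -5.63800478e+01,  1.22790758e+00, -1.93650573e+01,
        1.11919764e-02,  7.40401709e-03, -1.44664841e-05]), 'eef_pos': array([6.49538741e+02, 5.30411294e-02, 2.30598977e+02]), 'tool_rot': array([-3.14015039e+00, -1.23159454e-05,  1.57079781e+00]), 'force': array([ 0.46938452, -0.5430908 , -0.12361909]), 'torque': array([-0.0148549 , -0.00514254, -0.01210487]), 'width': 85.65092370872613}
[650.24967242  83.34365025 372.35946604] [-3.30430577e-01  2.20282934e-03 -3.10888965e-04]
```

View pics/w2.png

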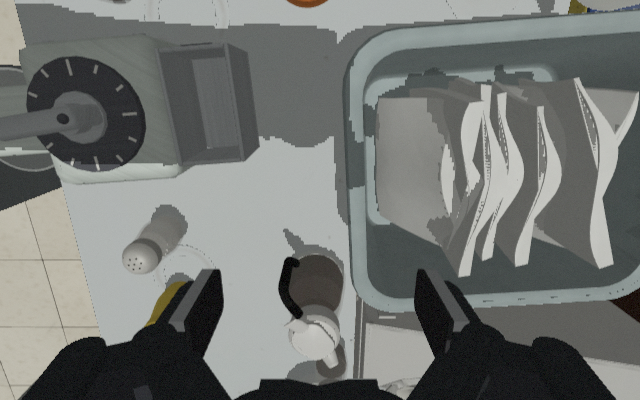

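The view is unchanged because the moves were refused: every row needs all its fields.

Request:
{"api": "apply_moves", "payload": {
  "increments": [
    {"tx": 0,"ty": 0,"tz": 0.03,"rx": 0,"ry": 0,"rz": 1.6,"claw": 0.085},
    {"tx": -0.03,"ty": 0.013,"tz": 0.03,"rx": 0,"ry": 0,"rz": 3.2,"claw": 0.085},
    {"tx": -0.06,"ty": 0.027,"tz": 0.03,"rx": 0,"ry": 0,"rz": 4.8,"claw": 0.085},
    {"tx": -0.09,"ty": 0.04,"tz": 0.03,"rx": 0,"ry": 0,"rz": 6.4,"claw": 0.085},
    {"tx": -0.12,"ty": 0.054,"tz": 0.03,"rx": 0,"ry": 0,"rz": 8,"claw": 0.085},
    {"tx": -0.148,"ty": 0.067,"tz": 0.03,"rx": 0,"ry": 0,"rz": 9.6,"claw": 0.085},
    {"tx": -0.148,"ty": 0.067,"tz": 0.03,"rx": 0,"ry": 0,"rz": 11.2,"claw": 0.085},
    {"tx": -0.148,"ty": 0.067,"tz": 0.03,"rx": 0,"ry": 0,"rz": 12.8,"claw": 0.085},
    {"tx": -0.148,"ty": 0.067,"tz": 0.03,"rx": 0,"ry": 0,"rz": 14.4,"claw": 0.085},
    {"tx": -0.148,"ty": 0.067,"tz": 0.03,"rx": 0,"ry": 0,"rz": 16,"claw": 0.085},
    {"tx": -0.148,"ty": 0.067,"tz": 0.03,"rx": 0,"ry": 0,"rz": 18,"claw": 0.085},
    {"tx": -0.148,"ty": 0.067,"tz": 0.03,"rx": 0,"ry": 0,"rz": 18,"claw": 0.085}
  ]
}}

```text
clock: 1.4
eef_pos: [501.9, 66.9, 261.2]
tool_rot: [3.141, -0.0, -3.14]
force: [0.1, 0.6, 0.7]
width: 85.2
```

Request:
{"api": "apply_moves", "payload": {
  "increments": [
    {"tx": 0,"ty": 0,"tz": 0,"rx": 0,"ry": 0,"rz": 0,"claw": 0.085},
    {"tx": 0,"ty": 0,"tz": 0,"rx": 0,"ry": 0,"rz": 0,"claw": 0.085},
    {"tx": 0,"ty": 0,"tz": 0,"rx": 0,"ry": 0,"rz": 0,"claw": 0.085}
  ]
}}

```text
clock: 1.7
eef_pos: [502.0, 67.1, 261.3]
tool_rot: [-3.141, -0.0, 3.14]
force: [-0.2, -0.3, -0.1]
width: 85.0
```

```bash
python3 - <<'E'
from h import *
s=read_state();print(s);c=calibration('wrist');print(c['origin'],c['attitude'])
im=snap('wrist','w3.png')
E
```

```text
{'clock': 1.7, 'qpos': array([ 0.08994412,  0.40723958, -0.38911475,  1.86550336,  0.19234031,
        0.90548297,  1.17953569]), 'qd': array([-0.00142002,  0.00010665, -0.00135366, -0.00040408,  0.00110511,
        0.00035311,  0.00507029]), 'tau': array([ 8.00718530e-02, -4.14422035e+01, -2.86749803e+00, -1.78265154e+01,
        1.16847057e-02,  2.53426711e-03, -1.44902221e-02]), 'eef_pos': array([501.9914622 ,  67.05175373, 261.32636769]), 'tool_rot': array([-3.14144877e+00, -3.35540958e-05,  3.14011803e+00]), 'force': array([-0.23253092, -0.33404336, -0.09476036]), 'torque': array([-0.05336355, -0.00979833,  0.05097147]), 'width': 85.04707127299895}
[418.67883935  66.66107728 403.07070848] [-3.30277650e-01 -5.12059444e-04  1.56897042e+00]
```

View pics/w3.png

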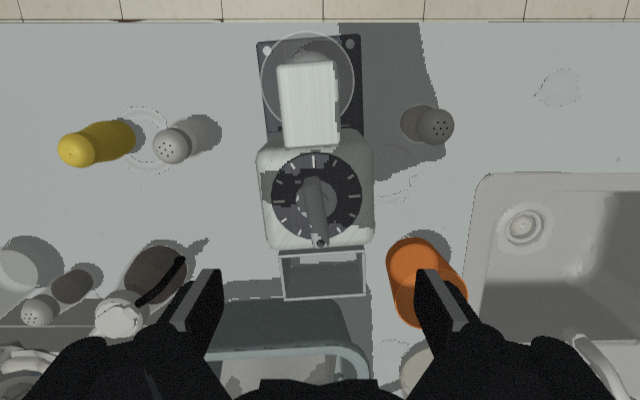

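The close view shows the dial centred at about (317,196). The bar runs from (311,180) to the dot end at (321,244). I'll enlarge it.

```bash
python3 - <<'E'
from h import *
im=cv2.imread('pics/w3.png')[140:255,250:385]
cv2.imwrite('pics/w3c.png',cv2.resize(im,None,fx=5,fy=5,interpolation=2))
E
```

```text
(no output)
```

View pics/w3c.png

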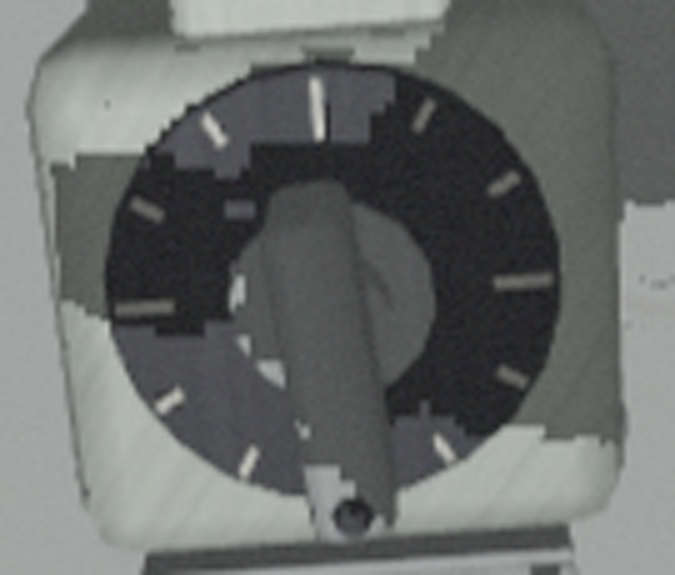

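```bash
python3 - <<'E'
from h import *
c={'camera_matrix':calibration('wrist')['camera_matrix'],'origin':[418.67883935,66.66107728,403.07070848],'attitude':[-3.30277650e-01,-5.12059444e-04,1.56897042]}
P=lambda x,y,z: atz(c,250+x/5,140+y/5,z)
for n,x,y,z in(('L',107,285,154),('R',560,285,154),('T',330,63,154),('B',335,497,154),('far',308,187,196),('near',355,530,196),('dot',353,515,196),('tl',145,307,154),('tr',524,282,154)): print(n,P(x,y,z).round(1))
a,b=P(308,187,196),P(355,530,196);print(np.linalg.norm(a-b),(a+b)/2,np.degrees(np.arctan2(*(b-a)[1::-1])))
a,b=P(145,307,154),P(524,282,154);print(np.degrees(np.arctan2(*(b-a)[1::-1]))-90)
E
```

```text
L [499.9  30.2 154. ]
R [500.1 100.4 154. ]
T [465.4  64.9 154. ]
B [536.1  65.4 154. ]
far [473.3  62.4 196. ]
near [521.2  68.3 196. ]
dot [519.   68.1 196. ]
tl [503.5  36.  154. ]
tr [499.6  94.8 154. ]
48.33155394794468 [497.2390338   65.34975144 196.        ] 7.094434269487872
3.861847984131842
```

The bar's axis is at about (500,65.3), which dial and bar agree on to 2 mm. The bar angle is 7.1° and the bar top sits at the expected height. I'll align, descend and grip.

Request:
{"api": "apply_moves", "payload": {
  "increments": [
    {"tx": -0.002,"ty": -0.002,"tz": -0.02,"rx": 0,"ry": 0,"rz": 1.4,"claw": 0.06},
    {"tx": -0.002,"ty": -0.002,"tz": -0.045,"rx": 0,"ry": 0,"rz": 1.4,"claw": 0.05},
    {"tx": -0.002,"ty": -0.002,"tz": -0.065,"rx": 0,"ry": 0,"rz": 1.4,"claw": 0.05},
    {"tx": -0.002,"ty": -0.002,"tz": -0.08,"rx": 0,"ry": 0,"rz": 1.4,"claw": 0.05},
    {"tx": -0.002,"ty": -0.002,"tz": -0.088,"rx": 0,"ry": 0,"rz": 1.4,"claw": 0.05},
    {"tx": -0.002,"ty": -0.002,"tz": -0.094,"rx": 0,"ry": 0,"rz": 1.4,"claw": 0.05},
    {"tx": -0.002,"ty": -0.002,"tz": -0.094,"rx": 0,"ry": 0,"rz": 1.4,"claw": 0.05},
    {"tx": -0.002,"ty": -0.002,"tz": -0.094,"rx": 0,"ry": 0,"rz": 1.4,"claw": 0.05}
  ]
}}

```text
clock: 2.55
eef_pos: [500.4, 65.2, 167.8]
tool_rot: [3.142, 0.001, -3.02]
force: [-0.2, -0.6, 0.7]
width: 49.8
```

```bash
python3 - <<'E'
from h import *
s=read_state()
for k in('clock','qpos','tau','eef_pos','force','torque','width','tool_rot'):print(k,np.round(s[k],3))
snap('wrist','w4.png')
E
```

```text
clock 2.55
qpos [ 0.068  0.534 -0.367  1.978  0.295  0.68   1.209]
tau [-2.9000e-02 -4.4285e+01 -3.2390e+00 -1.3729e+01  1.3000e-02  7.0000e-03
 -5.0000e-03]
eef_pos [500.442  65.199 167.804]
force [-0.22  -0.631  0.676]
torque [-0.037  0.006  0.009]
width 49.762
tool_rot [ 3.142e+00  1.000e-03 -3.020e+00]
```

View pics/w4.png

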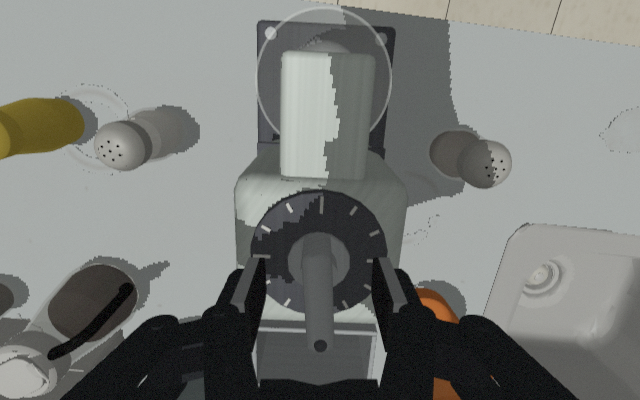

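The bar stands centred between the fingers, at about u 318, and parallel to the pads, so I can close.

Request:
{"api": "apply_moves", "payload": {
  "increments": [
    {"tx": 0,"ty": 0,"tz": 0,"rx": 0,"ry": 0,"rz": 0,"claw": 0.03},
    {"tx": 0,"ty": 0,"tz": 0,"rx": 0,"ry": 0,"rz": 0,"claw": 0.018},
    {"tx": 0,"ty": 0,"tz": 0,"rx": 0,"ry": 0,"rz": 0,"claw": 0.01},
    {"tx": 0,"ty": 0,"tz": 0,"rx": 0,"ry": 0,"rz": 0,"claw": 0.0},
    {"tx": 0,"ty": 0,"tz": 0,"rx": 0,"ry": 0,"rz": 0,"claw": 0.0},
    {"tx": 0,"ty": 0,"tz": 0,"rx": 0,"ry": 0,"rz": 0,"claw": 0.0},
    {"tx": 0,"ty": 0,"tz": 0,"rx": 0,"ry": 0,"rz": 0,"claw": 0.0}
  ]
}}

```text
clock: 3.3
eef_pos: [500.3, 65.1, 167.9]
tool_rot: [-3.142, 0.001, -3.019]
force: [-0.8, -0.3, 6.0]
width: 13.0
```

```bash
cat > st.py <<'E'
from h import *
s=read_state()
q=s['qpos'];print('t',s['clock'],'yaw',np.degrees(s['tool_rot'][2]).round(2),'j7',q[6].round(3),'tau7',s['tau'][6].round(3),'pos',s['eef_pos'].round(1),'F',s['force'].round(1),'T',s['torque'].round(3),'w',round(s['width'],1))
E
python3 st.py
```

```text
t 3.3 yaw -173.0 j7 1.209 tau7 0.001 pos [500.3  65.1 167.9] F [-0.8 -0.3  6. ] T [ 0.008  0.206 -0.027] w 13.0
```

Request:
{"api": "apply_moves", "payload": {
  "increments": [
    {"tx": 0,"ty": 0,"tz": 0,"rx": 0,"ry": 0,"rz": -1,"claw": 0},
    {"tx": 0,"ty": 0,"tz": 0,"rx": 0,"ry": 0,"rz": -2,"claw": 0},
    {"tx": 0,"ty": 0,"tz": 0,"rx": 0,"ry": 0,"rz": -3,"claw": 0},
    {"tx": 0,"ty": 0,"tz": 0,"rx": 0,"ry": 0,"rz": -4,"claw": 0}
  ]
}}

```text
clock: 3.7
eef_pos: [500.4, 65.3, 167.9]
tool_rot: [3.141, 0.001, 2.911]
force: [-1.1, 0.4, 5.1]
width: 13.1
```

```bash
python3 st.py
```

```text
t 3.7 yaw 166.81 j7 0.938 tau7 0.631 pos [500.4  65.3 167.9] F [-1.1  0.4  5.1] T [0.126 0.168 0.065] w 13.1
```

Request:
{"api": "apply_moves", "payload": {
  "increments": [
    {"tx": 0,"ty": 0,"tz": 0,"rx": 0,"ry": 0,"rz": -1,"claw": 0},
    {"tx": 0,"ty": 0,"tz": 0,"rx": 0,"ry": 0,"rz": -2,"claw": 0},
    {"tx": 0,"ty": 0,"tz": 0,"rx": 0,"ry": 0,"rz": -3,"claw": 0},
    {"tx": 0,"ty": 0,"tz": 0,"rx": 0,"ry": 0,"rz": -4,"claw": 0},
    {"tx": 0,"ty": 0,"tz": 0,"rx": 0,"ry": 0,"rz": -5,"claw": 0},
    {"tx": 0,"ty": 0,"tz": 0,"rx": 0,"ry": 0,"rz": -6,"claw": 0}
  ]
}}

```text
clock: 4.3
eef_pos: [500.5, 65.7, 168.0]
tool_rot: [3.14, 0.0, 2.388]
force: [-0.7, 0.6, 4.8]
width: 12.9
```

```bash
python3 st.py
```

```text
t 4.3 yaw 136.83 j7 0.538 tau7 0.625 pos [500.5  65.7 168. ] F [-0.7  0.6  4.8] T [0.216 0.108 0.055] w 12.9
```

Request:
{"api": "apply_moves", "payload": {
  "increments": [
    {"tx": 0,"ty": 0,"tz": 0,"rx": 0,"ry": 0,"rz": -0.5,"claw": 0},
    {"tx": 0,"ty": 0,"tz": 0,"rx": 0,"ry": 0,"rz": -1,"claw": 0},
    {"tx": 0,"ty": 0,"tz": 0,"rx": 0,"ry": 0,"rz": -1.5,"claw": 0},
    {"tx": 0,"ty": 0,"tz": 0,"rx": 0,"ry": 0,"rz": -2,"claw": 0}
  ]
}}

```text
clock: 4.7
eef_pos: [500.6, 65.8, 167.9]
tool_rot: [3.14, 0.0, 2.216]
force: [-0.2, 0.7, 4.1]
width: 12.8
```

```bash
python3 st.py
```

```text
t 4.7 yaw 126.94 j7 0.406 tau7 0.281 pos [500.6  65.8 167.9] F [-0.2  0.7  4.1] T [0.281 0.101 0.049] w 12.8
```

Request:
{"api": "apply_moves", "payload": {
  "increments": [
    {"tx": 0,"ty": 0,"tz": 0,"rx": 0,"ry": 0,"rz": -0.5,"claw": 0},
    {"tx": 0,"ty": 0,"tz": 0,"rx": 0,"ry": 0,"rz": -1,"claw": 0}
  ]
}}

```text
clock: 4.9
eef_pos: [500.7, 65.8, 167.9]
tool_rot: [3.14, 0.0, 2.128]
force: [0.7, 1.3, 4.8]
width: 12.6
```

```bash
python3 st.py
```

```text
t 4.9 yaw 121.94 j7 0.34 tau7 0.281 pos [500.7  65.8 167.9] F [0.7 1.3 4.8] T [0.209 0.064 0.033] w 12.6
```

Request:
{"api": "apply_moves", "payload": {
  "increments": [
    {"tx": 0,"ty": 0,"tz": 0,"rx": 0,"ry": 0,"rz": -0.5,"claw": 0},
    {"tx": 0,"ty": 0,"tz": 0,"rx": 0,"ry": 0,"rz": -1,"claw": 0}
  ]
}}

```text
clock: 5.1
eef_pos: [500.7, 65.8, 167.9]
tool_rot: [3.14, -0.0, 2.041]
force: [-0.3, 1.4, 4.3]
width: 12.8
```

```bash
python3 st.py
```

```text
t 5.1 yaw 116.94 j7 0.274 tau7 0.28 pos [500.7  65.8 167.9] F [-0.3  1.4  4.3] T [0.323 0.092 0.096] w 12.8
```

Request:
{"api": "apply_moves", "payload": {
  "increments": [
    {"tx": 0,"ty": 0,"tz": 0,"rx": 0,"ry": 0,"rz": -0.5,"claw": 0},
    {"tx": 0,"ty": 0,"tz": 0,"rx": 0,"ry": 0,"rz": -1,"claw": 0}
  ]
}}

```text
clock: 5.3
eef_pos: [500.8, 65.8, 167.9]
tool_rot: [3.139, -0.0, 1.954]
force: [0.4, 1.1, 5.1]
width: 12.7
```

```bash
python3 st.py
```

```text
t 5.3 yaw 111.94 j7 0.208 tau7 0.28 pos [500.8  65.8 167.9] F [0.4 1.1 5.1] T [0.281 0.047 0.083] w 12.7
```

Request:
{"api": "apply_moves", "payload": {
  "increments": [
    {"tx": 0,"ty": 0,"tz": 0,"rx": 0,"ry": 0,"rz": -0.5,"claw": 0},
    {"tx": 0,"ty": 0,"tz": 0,"rx": 0,"ry": 0,"rz": -1,"claw": 0}
  ]
}}

```text
clock: 5.5
eef_pos: [500.8, 65.9, 167.9]
tool_rot: [3.139, -0.0, 1.866]
force: [0.0, 0.9, 4.3]
width: 12.8
```

```bash
python3 st.py
```

```text
t 5.5 yaw 106.94 j7 0.142 tau7 0.28 pos [500.8  65.9 167.9] F [0.  0.9 4.3] T [ 0.285 -0.024  0.046] w 12.8
```

Request:
{"api": "apply_moves", "payload": {
  "increments": [
    {"tx": 0,"ty": 0,"tz": 0,"rx": 0,"ry": 0,"rz": -0.5,"claw": 0},
    {"tx": 0,"ty": 0,"tz": 0,"rx": 0,"ry": 0,"rz": -1,"claw": 0}
  ]
}}

```text
clock: 5.7
eef_pos: [500.9, 65.9, 167.9]
tool_rot: [3.139, -0.001, 1.779]
force: [-0.5, 1.1, 4.2]
width: 12.5
```

```bash
python3 st.py
```

```text
t 5.7 yaw 101.95 j7 0.076 tau7 0.279 pos [500.9  65.9 167.9] F [-0.5  1.1  4.2] T [ 0.336 -0.045  0.082] w 12.5
```

Request:
{"api": "apply_moves", "payload": {
  "increments": [
    {"tx": 0,"ty": 0,"tz": 0,"rx": 0,"ry": 0,"rz": -0.5,"claw": 0},
    {"tx": 0,"ty": 0,"tz": 0,"rx": 0,"ry": 0,"rz": -1,"claw": 0}
  ]
}}

```text
clock: 5.9
eef_pos: [501.0, 65.9, 167.9]
tool_rot: [3.139, -0.001, 1.692]
force: [0.4, 2.4, 4.9]
width: 12.5
```

```bash
python3 st.py
```

```text
t 5.9 yaw 96.96 j7 0.011 tau7 0.201 pos [501.   65.9 167.9] F [0.4 2.4 4.9] T [ 0.302 -0.025  0.175] w 12.5
```

Request:
{"api": "apply_moves", "payload": {
  "increments": [
    {"tx": 0,"ty": 0,"tz": 0,"rx": 0,"ry": 0,"rz": 0,"claw": 0},
    {"tx": 0,"ty": 0,"tz": 0,"rx": 0,"ry": 0,"rz": 0,"claw": 0}
  ]
}}

```text
clock: 6.1
eef_pos: [501.0, 65.9, 167.9]
tool_rot: [3.139, -0.001, 1.695]
force: [-0.1, 2.2, 5.8]
width: 12.2
```

```bash
python3 st.py
```

```text
t 6.1 yaw 97.11 j7 0.013 tau7 -0.127 pos [501.   65.9 167.9] F [-0.1  2.2  5.8] T [ 0.401 -0.087  0.128] w 12.2
```

Request:
{"api": "apply_moves", "payload": {
  "increments": [
    {"tx": 0,"ty": 0,"tz": 0,"rx": 0,"ry": 0,"rz": -0.4,"claw": 0},
    {"tx": 0,"ty": 0,"tz": 0,"rx": 0,"ry": 0,"rz": -0.4,"claw": 0},
    {"tx": 0,"ty": 0,"tz": 0,"rx": 0,"ry": 0,"rz": -0.4,"claw": 0}
  ]
}}

```text
clock: 6.4
eef_pos: [501.0, 65.8, 167.9]
tool_rot: [3.139, -0.001, 1.66]
force: [0.1, 2.9, 5.4]
width: 12.9
```

```bash
python3 st.py
```

```text
t 6.4 yaw 95.13 j7 -0.013 tau7 -0.196 pos [501.   65.8 167.9] F [0.1 2.9 5.4] T [ 0.413 -0.121  0.201] w 12.9
```

Request:
{"api": "apply_moves", "payload": {
  "increments": [
    {"tx": 0,"ty": 0,"tz": 0,"rx": 0,"ry": 0,"rz": -0.5,"claw": 0},
    {"tx": 0,"ty": 0,"tz": 0,"rx": 0,"ry": 0,"rz": -0.5,"claw": 0},
    {"tx": 0,"ty": 0,"tz": 0,"rx": 0,"ry": 0,"rz": -0.5,"claw": 0}
  ]
}}

```text
clock: 6.7
eef_pos: [501.0, 65.9, 167.9]
tool_rot: [3.139, -0.001, 1.617]
force: [0.3, 3.0, 5.5]
width: 12.5
```

```bash
python3 st.py
```

```text
t 6.7 yaw 92.66 j7 -0.046 tau7 -0.307 pos [501.   65.9 167.9] F [0.3 3.  5.5] T [ 0.44  -0.157  0.277] w 12.5
```

Request:
{"api": "apply_moves", "payload": {
  "increments": [
    {"tx": 0,"ty": 0,"tz": 0,"rx": 0,"ry": 0,"rz": -0.5,"claw": 0},
    {"tx": 0,"ty": 0,"tz": 0,"rx": 0,"ry": 0,"rz": -0.6,"claw": 0},
    {"tx": 0,"ty": 0,"tz": 0,"rx": 0,"ry": 0,"rz": -0.6,"claw": 0}
  ]
}}

```text
clock: 7.0
eef_pos: [501.1, 65.9, 167.9]
tool_rot: [3.139, -0.001, 1.565]
force: [0.8, 2.0, 4.9]
width: 12.8
```

```bash
python3 st.py
```

```text
t 7.0 yaw 89.68 j7 -0.085 tau7 -0.504 pos [501.1  65.9 167.9] F [0.8 2.  4.9] T [ 0.494 -0.197  0.451] w 12.8
```

Torque is about 0.45 to 0.5 N m, so it is hand-tight. Now I back off, first checking where the load drops out.

Request:
{"api": "apply_moves", "payload": {
  "increments": [
    {"tx": 0,"ty": 0,"tz": 0,"rx": 0,"ry": 0,"rz": 0.5,"claw": 0},
    {"tx": 0,"ty": 0,"tz": 0,"rx": 0,"ry": 0,"rz": 0.8,"claw": 0},
    {"tx": 0,"ty": 0,"tz": 0,"rx": 0,"ry": 0,"rz": 0.8,"claw": 0}
  ]
}}

```text
clock: 7.3
eef_pos: [501.0, 65.9, 167.9]
tool_rot: [3.139, -0.001, 1.635]
force: [0.5, 1.3, 5.1]
width: 12.6
```

```bash
python3 st.py
```

```text
t 7.3 yaw 93.67 j7 -0.033 tau7 -0.106 pos [501.   65.9 167.9] F [0.5 1.3 5.1] T [ 0.482 -0.157  0.26 ] w 12.6
```

Request:
{"api": "apply_moves", "payload": {
  "increments": [
    {"tx": 0,"ty": 0,"tz": 0,"rx": 0,"ry": 0,"rz": 0.4,"claw": 0},
    {"tx": 0,"ty": 0,"tz": 0,"rx": 0,"ry": 0,"rz": 0.4,"claw": 0},
    {"tx": 0,"ty": 0,"tz": 0,"rx": 0,"ry": 0,"rz": 0.4,"claw": 0}
  ]
}}

```text
clock: 7.6
eef_pos: [501.0, 65.9, 167.9]
tool_rot: [3.139, -0.001, 1.669]
force: [1.1, 1.9, 4.7]
width: 13.0
```

```bash
python3 st.py
```

```text
t 7.6 yaw 95.62 j7 -0.007 tau7 -0.127 pos [501.   65.9 167.9] F [1.1 1.9 4.7] T [ 0.425 -0.142  0.136] w 13.0
```

Request:
{"api": "apply_moves", "payload": {
  "increments": [
    {"tx": 0,"ty": 0,"tz": 0,"rx": 0,"ry": 0,"rz": 0.4,"claw": 0},
    {"tx": 0,"ty": 0,"tz": 0,"rx": 0,"ry": 0,"rz": 0.4,"claw": 0},
    {"tx": 0,"ty": 0,"tz": 0,"rx": 0,"ry": 0,"rz": 0.4,"claw": 0}
  ]
}}

```text
clock: 7.9
eef_pos: [501.0, 65.9, 167.9]
tool_rot: [3.139, -0.001, 1.703]
force: [1.0, 1.7, 6.0]
width: 12.7
```

```bash
python3 st.py
```

```text
t 7.9 yaw 97.6 j7 0.019 tau7 -0.052 pos [501.   65.9 167.9] F [1.  1.7 6. ] T [ 0.497 -0.142  0.089] w 12.7
```

Request:
{"api": "apply_moves", "payload": {
  "increments": [
    {"tx": 0,"ty": 0,"tz": 0,"rx": 0,"ry": 0,"rz": 0.3,"claw": 0},
    {"tx": 0,"ty": 0,"tz": 0,"rx": 0,"ry": 0,"rz": 0.3,"claw": 0},
    {"tx": 0,"ty": 0,"tz": 0,"rx": 0,"ry": 0,"rz": 0.3,"claw": 0}
  ]
}}

```text
clock: 8.2
eef_pos: [500.9, 65.8, 167.9]
tool_rot: [3.139, -0.001, 1.729]
force: [0.9, 1.9, 5.5]
width: 13.0
```

```bash
python3 st.py
```

```text
t 8.2 yaw 99.08 j7 0.039 tau7 0.0 pos [500.9  65.8 167.9] F [0.9 1.9 5.5] T [ 0.469 -0.124 -0.073] w 13.0
```

Request:
{"api": "apply_moves", "payload": {
  "increments": [
    {"tx": 0,"ty": 0,"tz": 0,"rx": 0,"ry": 0,"rz": 0.3,"claw": 0},
    {"tx": 0,"ty": 0,"tz": 0,"rx": 0,"ry": 0,"rz": 0.3,"claw": 0},
    {"tx": 0,"ty": 0,"tz": 0,"rx": 0,"ry": 0,"rz": 0.3,"claw": 0}
  ]
}}

```text
clock: 8.5
eef_pos: [501.0, 65.9, 167.9]
tool_rot: [3.139, -0.001, 1.755]
force: [0.4, 1.7, 5.1]
width: 12.8
```

```bash
python3 st.py
```

```text
t 8.5 yaw 100.57 j7 0.059 tau7 0.051 pos [501.   65.9 167.9] F [0.4 1.7 5.1] T [ 0.489 -0.092 -0.06 ] w 12.8
```

Request:
{"api": "apply_moves", "payload": {
  "increments": [
    {"tx": 0,"ty": 0,"tz": 0,"rx": 0,"ry": 0,"rz": 0.4,"claw": 0},
    {"tx": 0,"ty": 0,"tz": 0,"rx": 0,"ry": 0,"rz": 0.4,"claw": 0},
    {"tx": 0,"ty": 0,"tz": 0,"rx": 0,"ry": 0,"rz": 0.4,"claw": 0}
  ]
}}

```text
clock: 8.8
eef_pos: [500.9, 65.9, 167.9]
tool_rot: [3.139, -0.001, 1.79]
force: [0.3, 1.9, 5.7]
width: 12.9
```

```bash
python3 st.py
```

```text
t 8.8 yaw 102.57 j7 0.085 tau7 0.054 pos [500.9  65.9 167.9] F [0.3 1.9 5.7] T [ 0.451 -0.089 -0.058] w 12.9
```

The burrs touch at about hand yaw 100.6° when driven anticlockwise, so the target is 190.6°. That is 88° more.

Request:
{"api": "apply_moves", "payload": {
  "increments": [
    {"tx": 0,"ty": 0,"tz": 0,"rx": 0,"ry": 0,"rz": 1.4,"claw": 0},
    {"tx": 0,"ty": 0,"tz": 0,"rx": 0,"ry": 0,"rz": 2.9,"claw": 0},
    {"tx": 0,"ty": 0,"tz": 0,"rx": 0,"ry": 0,"rz": 4.4,"claw": 0},
    {"tx": 0,"ty": 0,"tz": 0,"rx": 0,"ry": 0,"rz": 5.9,"claw": 0},
    {"tx": 0,"ty": 0,"tz": 0,"rx": 0,"ry": 0,"rz": 7.4,"claw": 0},
    {"tx": 0,"ty": 0,"tz": 0,"rx": 0,"ry": 0,"rz": 8.9,"claw": 0},
    {"tx": 0,"ty": 0,"tz": 0,"rx": 0,"ry": 0,"rz": 10.4,"claw": 0},
    {"tx": 0,"ty": 0,"tz": 0,"rx": 0,"ry": 0,"rz": 11.9,"claw": 0},
    {"tx": 0,"ty": 0,"tz": 0,"rx": 0,"ry": 0,"rz": 13.4,"claw": 0},
    {"tx": 0,"ty": 0,"tz": 0,"rx": 0,"ry": 0,"rz": 14.9,"claw": 0},
    {"tx": 0,"ty": 0,"tz": 0,"rx": 0,"ry": 0,"rz": 16.4,"claw": 0},
    {"tx": 0,"ty": 0,"tz": 0,"rx": 0,"ry": 0,"rz": 17.6,"claw": 0}
  ]
}}

```text
clock: 10.0
eef_pos: [500.3, 65.1, 167.9]
tool_rot: [3.142, 0.001, -2.953]
force: [0.1, 0.6, 6.4]
width: 12.6
```

Request:
{"api": "apply_moves", "payload": {
  "increments": [
    {"tx": 0,"ty": 0,"tz": 0,"rx": 0,"ry": 0,"rz": 0,"claw": 0},
    {"tx": 0,"ty": 0,"tz": 0,"rx": 0,"ry": 0,"rz": 0,"claw": 0},
    {"tx": 0,"ty": 0,"tz": 0,"rx": 0,"ry": 0,"rz": 0,"claw": 0}
  ]
}}

```text
clock: 10.3
eef_pos: [500.4, 65.0, 167.9]
tool_rot: [-3.142, 0.001, -2.958]
force: [-0.2, 0.1, 6.6]
width: 12.3
```

```bash
python3 st.py
```

```text
t 10.3 yaw -169.46 j7 1.256 tau7 0.015 pos [500.4  65.  167.9] F [-0.2  0.1  6.6] T [ 0.13   0.187 -0.004] w 12.3
```

Yaw is 190.5°, as planned. I'll open, rise and look.

Request:
{"api": "apply_moves", "payload": {
  "increments": [
    {"tx": 0,"ty": 0,"tz": 0,"rx": 0,"ry": 0,"rz": 0,"claw": 0.02},
    {"tx": 0,"ty": 0,"tz": 0,"rx": 0,"ry": 0,"rz": 0,"claw": 0.05},
    {"tx": 0,"ty": 0,"tz": 0,"rx": 0,"ry": 0,"rz": 0,"claw": 0.05},
    {"tx": 0,"ty": 0,"tz": 0,"rx": 0,"ry": 0,"rz": 0,"claw": 0.05},
    {"tx": 0,"ty": 0,"tz": 0.02,"rx": 0,"ry": 0,"rz": 0,"claw": 0.05},
    {"tx": 0,"ty": 0,"tz": 0.045,"rx": 0,"ry": 0,"rz": 0,"claw": 0.05},
    {"tx": 0,"ty": 0,"tz": 0.07,"rx": 0,"ry": 0,"rz": 0,"claw": 0.05},
    {"tx": 0,"ty": 0,"tz": 0.093,"rx": 0,"ry": 0,"rz": 0,"claw": 0.05},
    {"tx": 0,"ty": 0,"tz": 0.093,"rx": 0,"ry": 0,"rz": 0,"claw": 0.05},
    {"tx": 0,"ty": 0,"tz": 0.093,"rx": 0,"ry": 0,"rz": 0,"claw": 0.05},
    {"tx": 0,"ty": 0,"tz": 0.093,"rx": 0,"ry": 0,"rz": 0,"claw": 0.05}
  ]
}}

```text
clock: 11.4
eef_pos: [499.2, 64.7, 259.3]
tool_rot: [-3.142, -0.002, -2.958]
force: [-0.6, 1.1, -0.6]
width: 50.0
```

```bash
python3 st.py; python3 - <<'E'
from h import *
c=calibration('wrist');print(c['origin'],c['attitude']);im=snap('wrist','w5.png')
cv2.imwrite('pics/w5c.png',cv2.resize(im[90:270,200:440],None,fx=3.2,fy=3.2,interpolation=2))
E
```

```text
t 11.4 yaw -169.5 j7 1.337 tau7 -0.001 pos [499.2  64.7 259.3] F [-0.6  1.1 -0.6] T [ 0.014 -0.014  0.019] w 50.0
[417.61492888  48.98321936 401.22208873] [-3.28310876e-01 -7.11026717e-04  1.75374298e+00]
```

View pics/w5c.png

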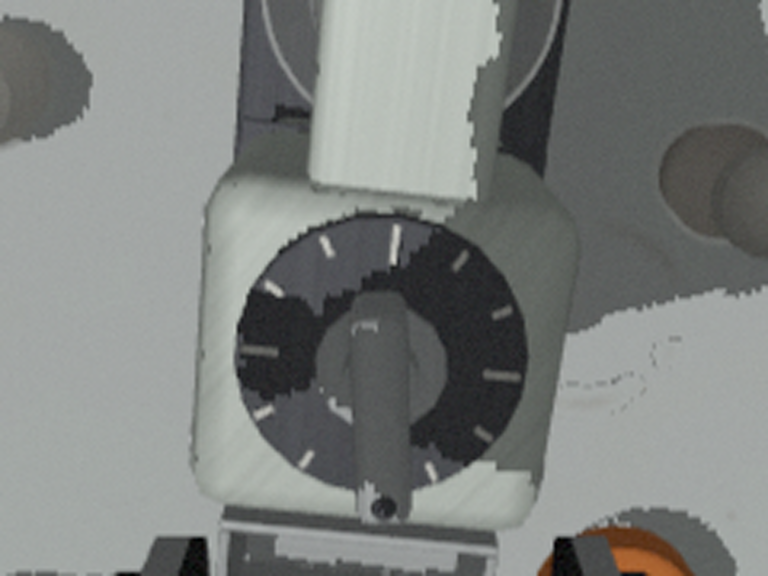

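View pics/w5.png

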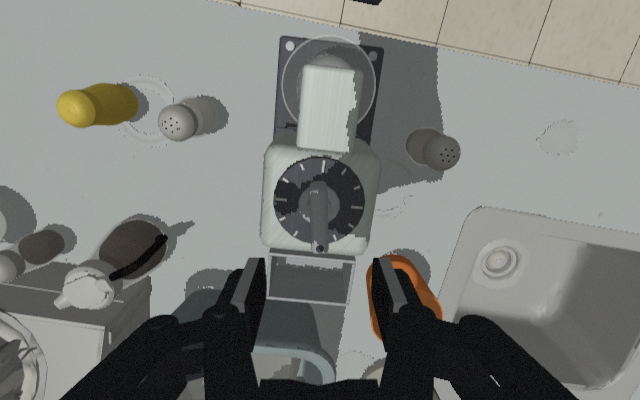

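The bar sits parallel to the hand, from (380,295) to (384,515) in the crop, so at about 11° in the world. The glass, salt and sugar are all upright in their places, and the gripper is clear.

```bash
python3 -c "
from h import *
print(finish_job())"
```

```text
the job is handed in; nothing more can be done
None
```

I set the grinder and handed the job in at about 11.4 s of arm time; it reports no verdict.

- **Tightening:** I turned the wing screw clockwise until it touched, then on to hand-tight at about 0.45–0.5 N m, below the 0.8 N m limit.
- **Backing off:** I found the touching angle from where the torque fell away. The hand was at about 100.6° then and finished at 190.5°, a quarter turn later. I then opened the gripper and rose clear.
- **Last checks:** The picture shows the bar parallel to the hand's final angle to about 1°. The glass and both shakers stand upright where they were, and the force readings are near zero.
- **Disagreements:**
  - Loading and unloading put the touching angle at about 99.0° and 100.6°. I put this down to play in the grip and used the second, since it was turning the same way as the back-off, so the quarter turn could be out by 1–2°.
  - The bar's centre and the dial's centre differed by about 3 mm in the pictures; the bar stood centred between the fingers and gripped cleanly.
  - My first two move calls were refused because rows lacked fields; the arm did not move.

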